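# Load an adapter plate under the leaf spring of a test nest

### The arm

A 7-joint arm with a two-finger parallel gripper is mounted at the origin on a cart in front of the work surface, level with it; the furniture and walls round the work are solid. World frame = base frame: x ahead of the robot, y to its left, z up, the work surface at z = 0. Lengths are in m, angles in rad, forces in N, time in s.
With the tool pointing down it reaches from about 0.4 to 0.85 m from the base axis. Payload 4.5 kg.
Tool frame: the origin (TCP) lies midway between the tips of the shut fingers; the grasp point (between the pads) lies 19 mm behind it; z points along the fingers, y is the direction in which the jaws open and shut (so a half turn about z gives the same grasp; the last joint's range is limited). The gripper opens to 88 mm and grips with 3 to 60 N. Pads are 18 mm wide; open, the fingers measure 123 mm over their backs; the gripper's body (75 mm by 187 mm) begins 45 mm behind the grasp point.
Start: joints at [1.272, 0.689, -0.195, 1.565, 0.157, 0.902, -0.215], TCP at [0.204, -0.591, 0.239] pointing down, gripper open.
Joint ranges: [-3.01, 3.01], [-0.46, 2.08], [-1.47, 1.51], [0.13, 2.56], [-1, 4.14], [0.04, 2.09], [-2.66, 2.66]. Speed limits (rad/s): [2.57, 2.57, 3.14, 3.14, 3.14, 3.14, 3.14].

### API

Orientations are given as a 3x3 rotation matrix whose columns are the frame's x, y, z axes.
In Python, from workcell import bot, viewer, job_done gives the robot as it stands. The module is installed in compiled form; this text tells all that it offers.
- The arm moves only by the shell command python3 -m crank 'ROWS' [FORCE]. ROWS is JSON, one flat list of numbers, 7 for each row, row after row: the shift along the tool's x, y, z each as a share of 0.5 m, from -1 to 1, then the turn, a rotation vector about the tool's x, y, z each as a share of 45 degrees, from -1 to 1, then the opening, from 0 (shut) to 1 (fully open). A call has 1 to 12 rows; each row is the pose to reach, as a shift and turn from the pose measured when the call began, along the tool's axes at that moment; what a row does not reach only later rows make up. A row lasts 1/8 s, in which the tool goes at most 62.5 mm and 10.7 degrees, less where a joint would pass 70% of its speed; a pose out of reach is approached as far as the arm can. A call with a number of a shift or a turn outside -1 to 1 is refused whole. A call with a gripper value outside its range is refused whole. The fingers move at their own pace and stop on an object; FORCE is the grip in N (left out, the last holds). Time passes only in rows, so rows that repeat a pose let the fingers close. It gives the time, the measured TCP pose, the force and the opening at its end, in the units of the state.
- bot.read_state(): the state, without advancing time (a new reading comes with each control period).
- viewer.camera(name): name is "scene" or "top" or "wrist"; returns (picture, depth): 480x640x3 uint8, red, green, blue; 480x640 float32, m along the optical axis (not along the pixel's ray), 0 where there is no reading.
- viewer.camera_model(name): a dict with "camera_matrix" (3x3 intrinsics, pixels), "k1" (the pictures are not rectified: a ray, as slopes to the right and down, at radius r is drawn at 1 + k1 r^2 times it, then the intrinsics apply), "rvec" (rotation vector, rad) and "tvec" (3), from world to camera coordinates, as OpenCV has them; the wrist camera has in their place "tool_from_camera" (4x4, takes a point from camera to tool coordinates, whose origin is the TCP and whose axes are the flange's). Camera axes: x right, y down, z forward; pixel columns grow to the right and rows downward; lengths in m; the calibration is good to about 2 mm. A picture is of the moment at which its call begins: read the wrist's pose just before it. camera_model takes no time and is no camera call.
- job_done(): hands the job in, once; it reports no verdict.
The state is a dict: "time": time; "q": joint angles; "joint_velocities": joint speeds; "effort": joint torques, N m; "ee_pos": TCP position; "tool_rot": TCP orientation; "force": force on the tool from outside, world axes, zero at the start; "torque": the same for the moment, N m; "gripper_width": finger opening in m.
Only numpy, scipy, OpenCV 4.12 (cv2) and the standard library are available. Lean on these libraries where they do the work, as an engineer would, in place of code of your own. Each camera call takes 0.05 s, during which the arm holds its last target. There are 200 camera calls.

### The job

Load the aluminium plate into the test nest without gripping or lifting it: with the closed fingertips press it firmly down on the sprung loading table until it clears the cross bar and, still pressing, slide it under the leaf spring. Push it fully home against the end stop, so that the table springs back up behind it, then take the hand away. Leave the tester, the reference block and the stamp where they stand.

Things in the scene. Friction and masses are not known exactly. Their poses are not given: they have to be found in the camera images.
- fixture: Test nest fixed to the worktop: open channel 224 mm long (its x), 136 wide (y), 44 high. Origin: centre of its underside, on the worktop; +x runs along the channel from the loading end to the end stop, z up. Black side rails: inner faces at y = -41.5 and 41.5, tops at z 36. Rear fence at x -112 to -104, up to z 36. Fixed dark grey bed from x -18 to 94, top at z 22.
- table_mid (a point): Centre of the top of the sprung loading table: a mid-grey slab 82 (x) x 81 mm at the loading end, x -100 to -18 in the nest's frame; it moves only up and down. Raised, its top is 31 mm above the worktop.
- mouth (a point): On the bed below the front (loading side) edge of the black cross bar, mid channel: x 36, z 22 in the nest's frame. The bar spans the channel from x 36 to 50, z 34 to 44, so 12 mm is free above the bed. From it a steel leaf spring 44 mm wide slopes down towards the end stop to its free tip at x 84, 3 mm above the bed.
- stop (a point): Middle of the end stop's face, on the bed: x 94, z 22 in the nest's frame. The stop reaches up to z 36.
- plate: Loose light aluminium plate 110 (its x, along the channel) x 80 x 8 mm, 0.19 kg. Origin: centre of its underside. It starts on the raised table, middle at x -43 to -27 in the nest's frame, top 39 mm above the worktop: 5 mm too high for the bar. Pressed down, top at 30 to 30.5 mm. Home, middle at x 39; its rear 50 mm stay open. Friction: fingers on plate 0.6, plate in nest 0.15.
- table (a joint): How far the table is pressed down, m: 0 raised, 0.0085 bottomed (then 0.5 mm higher than the bed). Spring force 8 N raised, 16 N bottomed, less about 3 N of weight; beyond that it is rigid. From 6 mm down the plate clears the bar. It springs up only once the plate's tail has left it, within 2 mm of home.
- leaf (a joint): Angle of the leaf spring, rad: 0 at rest, about 0.135 with the plate under it, growing upwards. It then presses the plate down with about 4 N. Sliding the plate in takes 3 to 8 N along the channel, so fingers that drive it by friction must press with 10 to 20 N.
- hardness_tester: Bystander: round black digital surface tester standing on a yellow foot, 56 x 87 x 141 mm. Origin under its middle. To be left where it stands.
- ref_block: Bystander: flat light-grey reference block 35 x 50 x 12 mm lying on the worktop. Origin under its middle. To be left where it stands.
- check_stamp: Bystander: small hand stamp with a wooden knob, 22 x 30 x 62 mm, standing on the worktop. Origin under its middle. To be left where it stands.
Not all that is in view belongs to the job. Of the things like the plate, leave any that is black; of the rest the larger one is meant.

How it is judged:
On the way, in this order (a step that is already met when the one before it is completed fails the run):
1. the plate is pressed down on the table with the fingers (value of joint table above 0.005 m and contact force between the fingers and plate above 2 N), for 0.05 s.
2. still pressed down, the plate's nose has gone under the leaf and lifted it (value of joint leaf above 0.04 rad and value of joint table above 0.004 m and x of plate in the frame of fixture below 0.034 m and contact force between the fingers and plate above 2 N), for 0.05 s.
At the end, for the whole second after the job is handed in: The plate lies flat on the bed (within 2.5 mm of its height and 0.03 rad), its nose within 3.5 mm of the end stop, the leaf spring lifted and resting on it (over 0.1 rad), the table sprung up behind its tail (within 2 mm of its top position), and the plate at rest (x of plate in the frame of fixture above 0.0355 m and z of plate in the frame of fixture below 0.0245 m and angle between the z axis of plate and the z axis of fixture, either way round below 0.03 rad and value of joint table below 0.002 m and value of joint leaf above 0.1 rad and linear speed of plate below 0.01 m/s); the robot touches nothing.
It fails at once if the plate is lifted off the nest (height (world z) of plate above 0.042 m).
It fails at once if the plate is tipped up (angle between plate's own z axis and vertical above 0.25 rad).
It fails at once if the tester is disturbed (distance of hardness_tester from where it was at the start of the episode above 0.015 m).
It fails at once if the reference block is disturbed (distance of ref_block from where it was at the start of the episode above 0.015 m).
It fails at once if the stamp is disturbed (distance of check_stamp from where it was at the start of the episode above 0.015 m).
It also fails if it takes over 38 s, if anything falls off the work surface, if the arm or the gripper's body presses on something with over 40 N, if the wrist force passes 120 N, or if a joint passes its speed limit or range.

## Working session

There is one attempt and no reset: what is moved stays moved. The work goes in short steps, Python scripts to look and compute and a shell command to move; the robot and the scene stay as the last step left them, time stands still between calls to the robot, and variables do not carry over. Pictures are saved under pics/ and viewed, about 8 in all and at most 12, crops included, and the job is handed in when it is done.

```bash
mkdir -p pics; cat > h.py <<'E'
import numpy as np, cv2
from workcell import bot, viewer
from scipy.spatial.transform import Rotation as R
def cloud(name):
    s=bot.read_state(); pic,d=viewer.camera(name); m=viewer.camera_model(name)
    K=np.array(m["camera_matrix"]); v,u=np.mgrid[0:480,0:640]
    p=np.stack([u,v],-1).reshape(-1,1,2).astype(np.float64)
    n=cv2.undistortPoints(p,K,np.array([m["k1"],0,0,0,0.])).reshape(480,640,2)
    P=np.dstack([n,np.ones((480,640))])*d[...,None]
    if "rvec" in m:
        Rm=cv2.Rodrigues(np.array(m["rvec"],float))[0]; W=(P-np.array(m["tvec"]).ravel())@Rm
    else:
        T=np.array(m["tool_from_camera"]); W=(P@T[:3,:3].T+T[:3,3])@np.array(s["tool_rot"]).T+np.array(s["ee_pos"])
    W[d==0]=np.nan
    return pic,d,W
def save(n,pic): cv2.imwrite("pics/"+n,cv2.cvtColor(pic,cv2.COLOR_RGB2BGR))
E
python3 - <<'E'
from h import *
for n in("scene","top"):
    pic,d,W=cloud(n); save(n+".png",pic); np.save(n+"W.npy",W)
s=bot.read_state();print(s["time"],s["ee_pos"],np.round(s["tool_rot"],3),s["gripper_width"],s["force"])
E
```

```text
0.1 [ 0.20395048 -0.59017605  0.23800639] [[ 0.945  0.327 -0.001]
 [ 0.327 -0.945  0.002]
 [-0.    -0.002 -1.   ]] 0.08796265212040315 [ 0.13325047 -0.08768164  0.42790732]
```

View pics/scene.png

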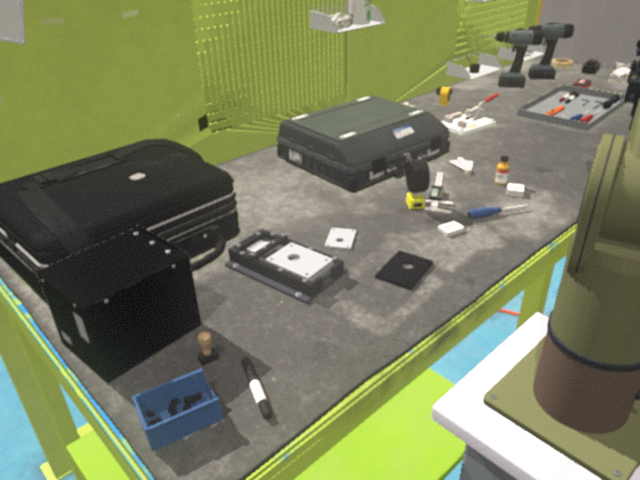

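View pics/top.png

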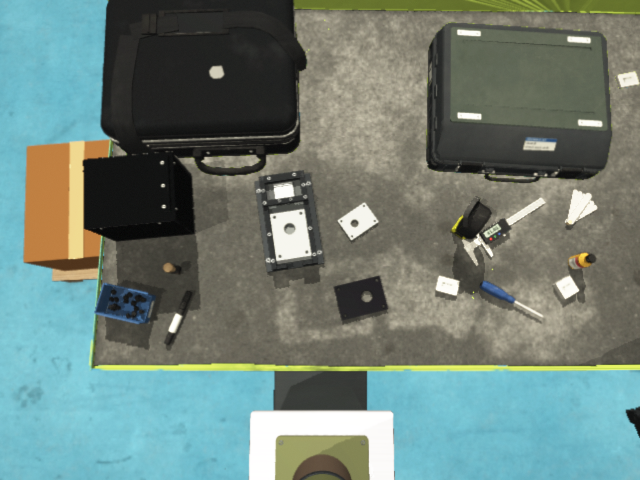

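Candidates in the top view are the light plate in the nest (290,235), a small light plate on the worktop (357,222) and a black plate (361,298). The black one is excluded, and the nest one is the larger of the other two. A crop will confirm this and help find the nest's pose.

```bash
python3 - <<'E'
from h import *
pic=cv2.imread("pics/top.png"); W=np.load("topW.npy")
c=pic[160:280,245:385]; cv2.imwrite("pics/crop.png",cv2.resize(c,None,fx=5,fy=5,interpolation=cv2.INTER_CUBIC))
def rect(mask,lbl):
    n,l,st,_=cv2.connectedComponentsWithStats(mask.astype(np.uint8))
    for i in range(1,n):
        if st[i,4]>150:
            p=W[l==i][:,:2]; z=W[l==i][:,2]
            r=cv2.minAreaRect((p*1000).astype(np.float32)); print(lbl,st[i],np.round(r[0],1),np.round(r[1],1),round(r[2],1),"z",np.round(np.nanmedian(z),4))
roi=np.zeros((480,640),bool); roi[160:330,245:400]=1
g=pic.min(2)
rect(roi&(g>170),"bright")
rect(roi&(W[...,2]>0.012)&(W[...,2]<0.08),"tall")
for (u,v) in [(465,222),(480,230),(170,268),(447,287)]: print(u,v,W[v,u])
E
```

```text
bright [274 183  20  16 257] [645.   91.7] [38.1 42.8] 35.5 z 0.0305
bright [338 203  40  37 736] [586.5 -86.1] [56.1 80.9] 34.0 z 0.0054
bright [ 270  209   41   52 1531] [547.1  72.6] [112.9  78.1] 12.0 z 0.0385
tall [245 160  21  15 181] [712.  159.9] [21.  56.2] 21.2 z 0.0299
tall [ 259  170   60  101 4283] [584.6  79.8] [225.2 115.4] 9.3 z 0.0361
465 222 [ 0.55939209 -0.30494299  0.12322331]
480 230 [ 0.54421828 -0.33996193  0.11277202]
170 268 [0.46572216 0.337002   0.05991455]
447 287 [ 0.42911083 -0.29097469  0.01232268]
```

View pics/crop.png

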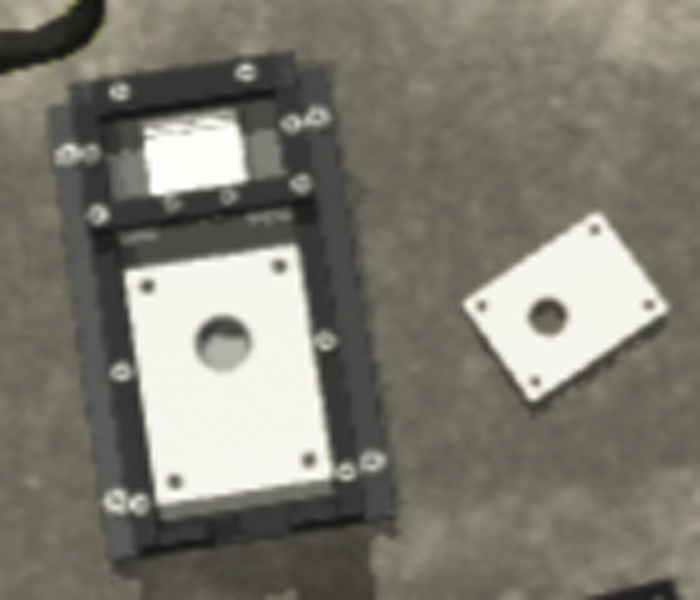

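The crop shows the nest with its bar and leaf at the far end (leaf about 195,155 in the crop). The light plate on the table (centre about 230,375) is larger than the loose one (565,305), so it is the one meant. Nest centre is about (0.585, 0.08), yaw about 9.5°. I'm moving above it with the fingers shut.

```bash
python3 -m crank '[0.08,-0.08,0,0,0,0,0, 0.16,-0.16,0,0,0,0.02,0, 0.25,-0.25,0,0,0,0.04,0, 0.34,-0.34,0,0,0,0.06,0, 0.43,-0.43,0,0,0,0.08,0, 0.52,-0.52,0,0,0,0.1,0, 0.61,-0.61,0,0,0,0.12,0, 0.7,-0.7,0,0,0,0.14,0, 0.78,-0.78,0,0,0,0.16,0, 0.86,-0.86,0,0,0,0.18,0, 0.92,-0.92,0,0,0,0.2,0, 0.95,-0.97,0,0,0,0.21,0]' 20
python3 - <<'E'
from h import *
pic,d,W=cloud("wrist"); save("w1.png",pic); np.save("w1W.npy",W)
s=bot.read_state();print(s["time"],s["ee_pos"],np.round(s["tool_rot"],3),s["gripper_width"],s["force"])
E
```

```text
time: 1.6
ee_pos: [0.4953, 0.0259, 0.2385]
tool_rot: [[0.986, 0.169, -0.0], [0.169, -0.986, 0.002], [0.0, -0.002, -1.0]]
force: [-0.6, -0.4, 0.2]
gripper_width: 0.0005
1.65 [0.49568967 0.0302992  0.23849883] [[ 0.985  0.174  0.   ]
 [ 0.174 -0.985  0.006]
 [ 0.001 -0.005 -1.   ]] 0.0005046302116567124 [0.61352512 3.61070403 0.23774564]
```

View pics/w1.png

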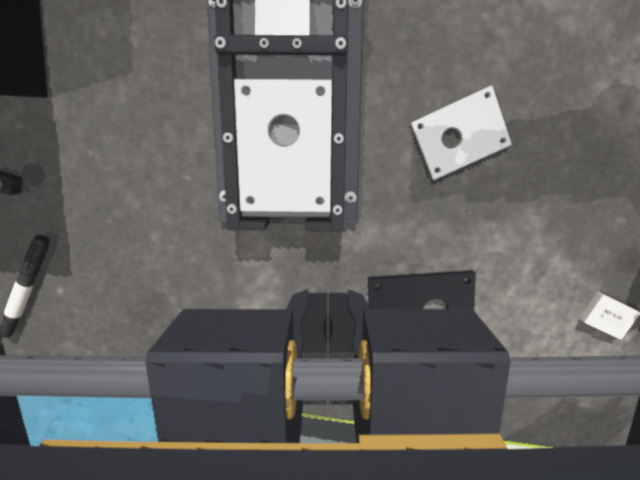

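The wrist view shows the plate at columns 235–331 and rows 79–213, square with the tool. I'll measure it with the arm settled.

```bash
python3 - <<'E'
from h import *
viewer.camera("wrist"); 
pic,d,W=cloud("wrist"); s=bot.read_state()
roi=np.zeros((480,640),bool); roi[60:225,225:345]=1
m=roi&(pic.min(2)>150)
n,l,st,_=cv2.connectedComponentsWithStats(m.astype(np.uint8)); i=1+st[1:,4].argmax()
# correct plate top to z plane
p=W[l==i]; r=cv2.minAreaRect((p[:,:2]*1000).astype(np.float32)); print(st[i],r,"z",np.nanmedian(p[:,2]))
roi[:]=0; roi[0:290,205:365]=1
m=roi&(W[...,2]>0.028)&(W[...,2]<0.06)
q=W[m]; r2=cv2.minAreaRect((q[:,:2]*1000).astype(np.float32)); print("nest",r2)
T=np.array(s["tool_rot"]);e=np.array(s["ee_pos"]);yaw=np.degrees(np.arctan2(T[1,0],T[0,0]))
print(s["time"],e,yaw,s["force"],np.round(T,3))
box=cv2.boxPoints(r)/1000
print("plate corners in tool",np.round((np.c_[box,np.full(4,.039)]-e)@T,4))
b2=cv2.boxPoints(r2)/1000
print("nest corners in tool",np.round((np.c_[b2,np.full(4,.036)]-e)@T,4))
# yaw from plate side edges
for f in(np.min,np.max):
  v=np.arange(95,200); P=[W[k,f(np.where(l[k]==i)[0]),:2] for k in v]; P=np.array(P); P=P[~np.isnan(P).any(1)]; print("edge yaw",np.degrees(np.arctan(np.polyfit(P[:,0],P[:,1],1)[0])))
E
```

```text
[  237    79    98   133 11785] ((549.0374145507812, 74.81068420410156), (113.87380981445312, 82.96924591064453), 9.757383346557617) z 0.03859158011985697
nest ((570.9381713867188, 77.57928466796875), (190.72653198242188, 107.63238525390625), 9.062664985656738)
1.75 [0.49427075 0.02477653 0.23842321] 9.828838316374437 [-0.5700456  -1.30942255 -0.10000611] [[ 0.985  0.171 -0.001]
 [ 0.171 -0.985  0.002]
 [-0.001 -0.002 -1.   ]]
plate corners in tool [[ 0.0058 -0.0811  0.1996]
 [ 0.0057  0.0019  0.1994]
 [ 0.1196  0.002   0.1993]
 [ 0.1197 -0.081   0.1995]]
nest corners in tool [[-0.0099 -0.0936  0.2026]
 [-0.0113  0.014   0.2024]
 [ 0.1794  0.0166  0.2022]
 [ 0.1808 -0.0911  0.2024]]
edge yaw 10.35247281024491
edge yaw 9.30142818694314
```

```bash
python3 -m crank '[0.05,-0.08,0.05,0,0,0,0, 0.05,-0.08,0.14,0,0,0,0, 0.05,-0.08,0.23,0,0,0,0, 0.05,-0.08,0.31,0,0,0,0, 0.05,-0.08,0.36,0,0,0,0, 0.05,-0.08,0.376,0,0,0,0, 0.05,-0.08,0.376,0,0,0,0, 0.05,-0.08,0.376,0,0,0,0]'
```

```text
time: 2.75
ee_pos: [0.5125, 0.0684, 0.0515]
tool_rot: [[0.985, 0.17, 0.0], [0.17, -0.985, 0.002], [0.001, -0.002, -1.0]]
force: [0.2, -0.2, -0.1]
gripper_width: 0.0006
```

```bash
python3 -m crank '[0,0,0.012,0,0,0,0, 0,0,0.02,0,0,0,0, 0,0,0.026,0,0,0,0, 0,0,0.032,0,0,0,0, 0,0,0.038,0,0,0,0, 0,0,0.042,0,0,0,0, 0,0,0.044,0,0,0,0, 0,0,0.044,0,0,0,0]'
```

```text
time: 3.75
ee_pos: [0.5126, 0.0684, 0.0309]
tool_rot: [[0.985, 0.17, 0.001], [0.17, -0.985, 0.002], [0.002, -0.002, -1.0]]
force: [-2.6, 0.3, 16.0]
gripper_width: 0.0006
```

```bash
python3 -m crank '[0,0,0.004,0,0,0,0, 0.004,0,0.004,0,0,0,0, 0.01,0,0.004,0,0,0,0, 0.018,0,0.004,0,0,0,0, 0.026,0,0.004,0,0,0,0, 0.034,0,0.004,0,0,0,0, 0.04,0,0.004,0,0,0,0, 0.04,0,0.004,0,0,0,0]'
python3 - <<'E'
from h import *
s=bot.read_state();print(s["ee_pos"],s["force"])
pic,d,W=cloud("wrist"); save("w2.png",pic)
E
```

```text
time: 4.75
ee_pos: [0.5308, 0.0712, 0.0309]
tool_rot: [[0.985, 0.17, -0.001], [0.17, -0.985, 0.001], [-0.001, -0.001, -1.0]]
force: [-5.8, 0.0, 24.2]
gripper_width: 0.0004
[0.5307558  0.07115085 0.03086365] [-5.84453409e+00  1.61945917e-02  2.42038229e+01]
```

View pics/w2.png

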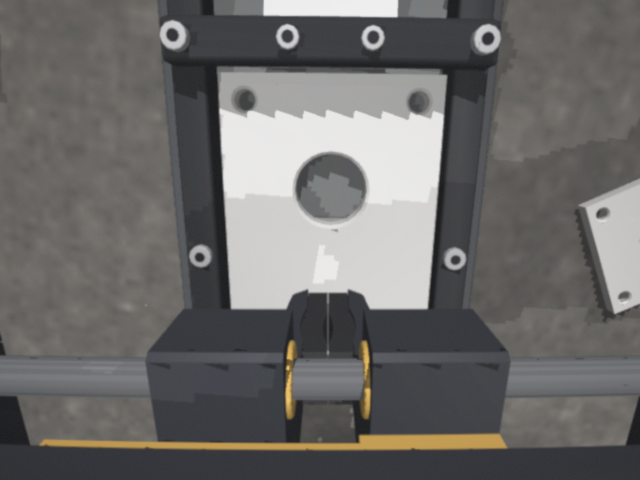

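The nose (row 70) sits right at the bar's front edge (row 65), lower than the bar, and the plate moves with the fingers. Continuing the slide.

```bash
python3 -m crank '[0.006,0,0.004,0,0,0,0, 0.014,0,0.004,0,0,0,0, 0.022,0,0.004,0,0,0,0, 0.03,0,0.004,0,0,0,0, 0.038,0,0.004,0,0,0,0, 0.046,0,0.004,0,0,0,0, 0.05,0,0.004,0,0,0,0, 0.05,0,0.004,0,0,0,0]'
python3 - <<'E'
from h import *
s=bot.read_state();print(s["ee_pos"],s["force"])
pic,d,W=cloud("wrist"); save("w3.png",pic)
E
```

```text
time: 5.8
ee_pos: [0.5543, 0.0749, 0.0308]
tool_rot: [[0.986, 0.17, -0.003], [0.17, -0.986, -0.0], [-0.003, -0.0, -1.0]]
force: [-4.9, -1.0, 22.2]
gripper_width: 0.0007
[0.55428307 0.07487912 0.03081158] [-4.92721572 -0.99671316 22.20249357]
```

View pics/w3.png

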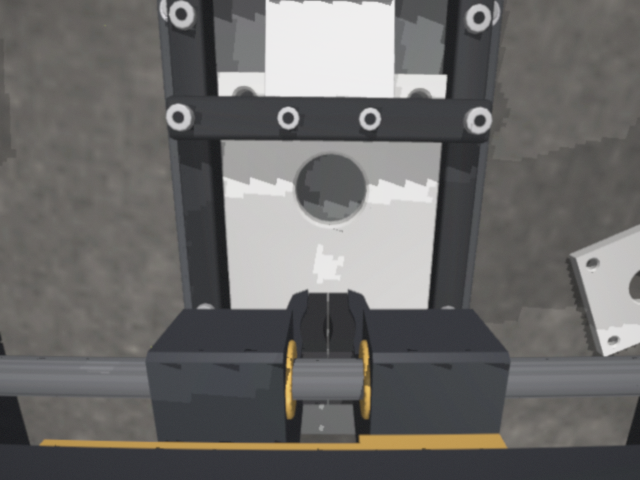

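The plate follows without slip (hole still at row 187) and its nose is under the bar and leaf. Another 22 mm, slowly.

```bash
python3 -m crank '[0.008,0,0.004,0,0,0,0, 0.014,0,0.004,0,0,0,0, 0.02,0,0.004,0,0,0,0, 0.026,0,0.004,0,0,0,0, 0.032,0,0.004,0,0,0,0, 0.038,0,0.004,0,0,0,0, 0.044,0,0.004,0,0,0,0, 0.05,0,0.004,0,0,0,0, 0.05,0,0.004,0,0,0,0]'
python3 - <<'E'
from h import *
s=bot.read_state();print(s["ee_pos"],s["force"])
pic,d,W=cloud("wrist"); save("w4.png",pic)
E
```

```text
time: 6.98
ee_pos: [0.576, 0.0782, 0.0307]
tool_rot: [[0.986, 0.169, -0.008], [0.169, -0.986, -0.002], [-0.008, 0.001, -1.0]]
force: [-8.7, -2.3, 23.9]
gripper_width: 0.0009
[0.57595949 0.07817594 0.0306767 ] [-8.73289379 -2.27859591 23.86247018]
```

View pics/w4.png

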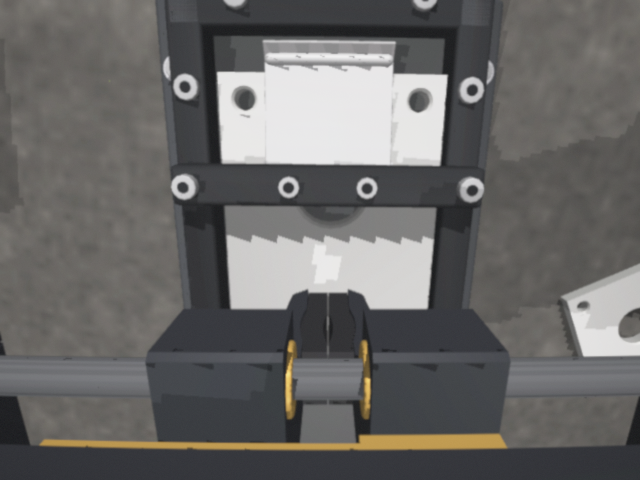

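Nose is at row 72, leaf tip about row 60 and stop face about row 35, so roughly 11 mm remain. Pushing on.

```bash
python3 -m crank '[0.01,0,0.0045,0,0,0,0, 0.014,0,0.0045,0,0,0,0, 0.018,0,0.0045,0,0,0,0, 0.022,0,0.0045,0,0,0,0, 0.026,0,0.0045,0,0,0,0, 0.03,0,0.0045,0,0,0,0, 0.03,0,0.0045,0,0,0,0]'
python3 - <<'E'
from h import *
s=bot.read_state();print(s["ee_pos"],s["force"])
pic,d,W=cloud("wrist"); save("w5.png",pic)
E
```

```text
time: 7.9
ee_pos: [0.5884, 0.0799, 0.0305]
tool_rot: [[0.986, 0.169, -0.012], [0.169, -0.986, -0.004], [-0.013, 0.002, -1.0]]
force: [-8.2, -1.2, 23.7]
gripper_width: 0.0001
[0.5883672  0.07994874 0.03045164] [-8.21727495 -1.21632901 23.72440108]
```

View pics/w5.png

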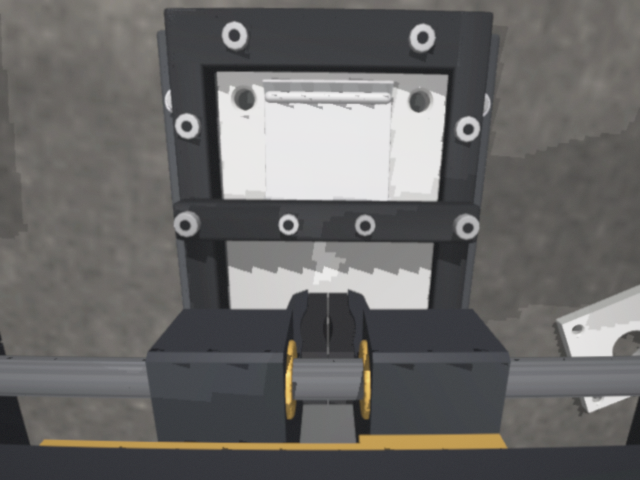

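The nose (row 72) meets the stop's dark face. I'll push further to check it is seated against the stop.

```bash
python3 -m crank '[0.008,0,0.0045,0,0,0,0, 0.012,0,0.0045,0,0,0,0, 0.016,0,0.0045,0,0,0,0, 0.018,0,0.0045,0,0,0,0, 0.018,0,0.0045,0,0,0,0]'
```

```text
time: 8.57
ee_pos: [0.5892, 0.08, 0.0304]
tool_rot: [[0.985, 0.169, -0.028], [0.169, -0.986, -0.008], [-0.028, 0.003, -1.0]]
force: [-18.8, -2.4, 35.6]
gripper_width: 0.0007
```

Against the stop: only 0.8 mm of travel while the x force rose to 19 N. Lifting straight up.

```bash
python3 -m crank '[0.004,0,0,0,0,0,0, 0.003,0,-0.01,0,0,0,0, 0,0,-0.04,0,0,0,0, 0,0,-0.1,0,0,0,0, 0,0,-0.18,0,0,0,0, -0.05,0,-0.26,0,0,0,0, -0.1,0,-0.3,0,0,0,0, -0.12,0,-0.3,0,0,0,0, -0.12,0,-0.3,0,0,0,0, -0.12,0,-0.3,0,0,0,0]'
python3 - <<'E'
from h import *
viewer.camera("wrist")
s=bot.read_state();print(s["ee_pos"],s["force"])
pic,d,W=cloud("wrist"); save("w6.png",pic); np.save("w6W.npy",W)
T=np.array(s["tool_rot"]);yaw=np.radians(9.7);a=np.array([np.cos(yaw),np.sin(yaw)])
# heights along channel, relative to tool
U=W[...,:2]@a; V=W[...,:2]@np.array([-a[1],a[0]]); c=np.array([.549,.0748])@np.array([-a[1],a[0]])
u0=np.array([.549,.0748])@a
for lo in np.arange(-.05,.16,.006):
    m=(U-u0>lo)&(U-u0<lo+.006)&(abs(abs(V-c)-.03)<.006)
    if m.sum()>5: print(round(lo*1000),round(np.median(W[m][:,2])*1000,1),pic[m].mean().round())
E
```

```text
time: 9.82
ee_pos: [0.5348, 0.0712, 0.1811]
tool_rot: [[0.985, 0.169, -0.028], [0.169, -0.986, -0.008], [-0.029, 0.003, -1.0]]
force: [-0.5, -0.3, -0.2]
gripper_width: 0.0005
[0.53474418 0.07116956 0.18110832] [-0.09172209 -0.08947494  0.0502353 ]
-50 30.6 193.0
-44 30.6 194.0
-38 30.6 194.0
-32 30.6 194.0
-26 30.5 194.0
-20 30.6 193.0
-14 30.5 191.0
-8 30.4 191.0
-2 30.6 191.0
4 268.5 124.0
10 278.4 78.0
16 267.7 95.0
22 260.5 84.0
28 28.5 182.0
34 29.6 232.0
40 29.7 243.0
46 29.6 244.0
52 29.7 244.0
58 29.6 208.0
64 29.7 194.0
70 30.0 158.0
76 43.6 79.0
82 43.3 86.0
88 29.9 228.0
94 29.6 244.0
100 29.6 243.0
106 29.6 243.0
112 29.7 243.0
118 29.4 219.0
124 29.0 171.0
130 34.4 109.0
136 35.7 91.0
```

View pics/w6.png

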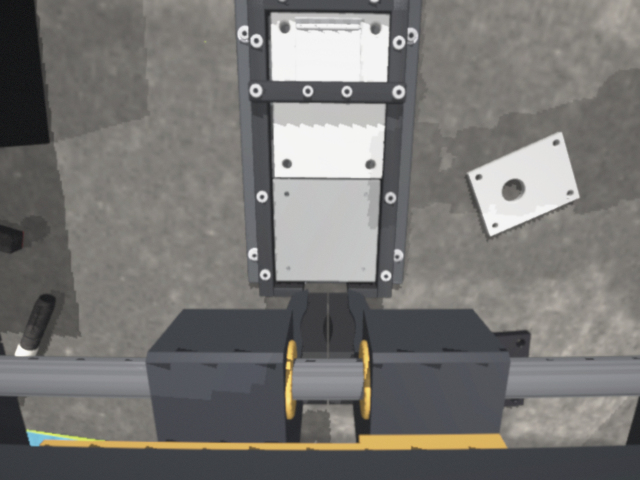

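The table reads 30.6 mm (raised), the plate top a level 29.6–29.7 mm and the nose is at the stop. The hand is clear at 0.18 m with zero force. Handing in.

```bash
python3 -c "
from workcell import job_done
print(job_done())"
```

```text
the job is handed in; nothing more can be done
None
```

The plate is loaded in the nest and the job is handed in; no verdict was reported. With the fingers shut I pressed the plate down (16 N at first, then about 22–24 N). I then slid it about 78 mm under the bar and leaf spring to the end stop, and lifted the hand straight off.

**Seating:** at the stop, the last push moved the hand only 0.8 mm while the force along the channel rose from 8 to 19 N. The plate showed no slip under the fingers in the pictures.

**Final heights:** after the hand left, the plate top read a level 29.6–29.7 mm (30 expected). The table behind it read 30.6 mm (31 expected when raised). Both are about 0.4 mm low, which is within the calibration.

**Clearance:** the hand stood at 0.18 m with no force on it, at about 10 s of the 38 s allowed.

**Not measured:** I had no direct reading of the leaf angle, though pictures during the slide and after it show the leaf lying on the plate. I did not re-measure the tester, block and stamp at the end; the arm's path kept well clear of them.

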